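# Take the parking disc from its stand and tip it for reading

### The arm

A 6-joint arm with a two-finger parallel gripper is mounted at the origin on the work surface. World frame = base frame: x ahead of the robot, y to its left, z up, the work surface at z = 0. Lengths are in m, angles in rad, forces in N, time in s.
With the tool pointing down it reaches from about 0.275 to 1 m from the base axis. Payload 8.4 kg.
Tool frame: the origin (TCP) lies on the centre line of the jaws, within the pads' length; the fingertips stand 17 mm ahead of it and the grasp point (between the pads) lies 2 mm behind it (bot.tcp_to_tips is the z of the fingertips in the tool frame, in m); z points along the fingers, y is the line along which they close (so a half turn about z gives the same grasp; the last joint's range is limited). The gripper opens to 85 mm and grips with 20 to 120 N. Pads are 22 mm wide; open, the fingers measure 114 mm over their backs; the gripper's body (76 mm by 85 mm) begins 54 mm behind the grasp point. The pads swing forward as they close: fully open they stand 13 mm farther back than shut.
Start: joints at [1.242, 0.353, 1.633, -0, 1.155, -0.002], TCP at [0.201, 0.592, 0.21] pointing down, gripper open.
Joint ranges: [-2.63, 2.63], [-0.92, 2.1], [0.06, 2.66], [-1.3, 4.44], [0, 2.69], [-3.02, 3.02]. Speed limits (rad/s): [2.22, 2.22, 2.79, 3.14, 3.14, 3.14].

### API

Orientations are given as a unit quaternion [x, y, z, w].
In Python, from workcell import bot, hand, kinematics, get_obs, vision, hand_in gives the robot as it stands. The module is installed in compiled form; this text tells all that it offers. Calls block until the motion is done:
- bot.reach(position, orientation): joint-space move of the TCP to a pose.
- bot.servo_line(position, ori=None, velocity=0.15): straight line of the TCP; ori=None keeps the orientation; velocity is the mean speed in m/s.
- bot.goto_joints(angles): joint-space move.
- hand.move_gripper(opening, strength=None): finger opening in m; strength is the grip in N (None keeps the last); returns when the fingers have stopped.
- bot.dwell(seconds).
- kinematics.solve_ik(position, orientation): joint angles nearest the present ones, or None.
- get_obs(): the state.
- vision.read_camera(name): name is "side" or "top" or "wrist"; returns a dict with "frame" (400x640x3 uint8, red, green, blue), "intrinsics" (3x3 intrinsics, pixels), "dist" ([k1, k2, p1, p2, k3] as OpenCV has them; the pictures are not rectified), "view" (4x4, takes a point from world to camera coordinates). Camera axes: x right, y down, z forward; pixel columns grow to the right and rows downward; lengths in m; the calibration is good to about 2 mm. A picture is of the moment at which its call begins. There is no depth.
A pose or a line that the arm cannot do raises bot.IKError and nothing moves.
- hand_in(): hands the job in; it is judged then, once.
The state is a dict: "time_s": time; "joint_pos": joint angles; "joint_vel": joint speeds; "joint_efforts": joint torques, N m; "position": TCP position; "orientation": TCP orientation; "wrist_force": force on the tool from outside, world axes, zero at the start; "ft_torque": the same for the moment, N m; "gripper_width": finger opening in m; "grip_force": force on a finger pad.
Only numpy, scipy, OpenCV 4.12 (cv2) and the standard library are available. Lean on these libraries where they do the work, as an engineer would, in place of code of your own. Each camera call takes 0.05 s, during which the arm holds its last target. There are 200 camera calls.

### The job

Draw the parking disc straight up out of its pocket in the stand, gripping the thin-shelled plastic gently, and once it is clear tip it back about 45 degrees so that its dial looks up at a slant, top edge still higher than the bottom edge. Finish still holding it there, steady and raised with its bottom edge at least 10 cm above the shelf and touching nothing else; do not let go. Leave everything else where it is.

Things in the scene. Friction and masses are not known exactly. Their poses are not given: they have to be found in the camera images.
- disc: Parking disc, the thing to take: flat plastic plate 10 mm thick (its x), 110 mm wide (y), 150 mm tall (z), about 0.11 kg, standing loose and upright in either pocket of the stand (which one varies), its upper 90 mm above the rim. A round 76 mm dial with ticks is on its +x face, which looks away from the robot at the start. Origin: middle of the bottom edge; z points to the top edge.
- disc_top (a point): Middle of the disc's top edge, 150 mm along its z from the origin. Grip the disc below here across its 10 mm. Its shell is thin: the finger force on it, summed over both fingers, must stay under 90 N, so grip with 20 to 35 N per finger.
- disc_low (a point): Middle of the disc's bottom edge (the disc's origin).
- stand: Black plastic stand, fixed to the shelf: base 125 x 136 x 8 mm with two upright pockets, centred 37.5 mm before and 37.5 mm behind its origin along its x. Each pocket is 14 mm (x) by 116 mm (y) inside, open at the top, walls 4 mm, floor 8 mm and rim 68 mm above the shelf. Origin: centre of the underside; x points away from the robot, turned up to 23 degrees.
- slate: Memo slate in the stand's other pocket, to be left: wood-framed plate 12 mm thick (x), 80 mm wide (y), 115 mm tall (z), no dial; narrower and lower than the disc. Origin: centre of its bottom edge. Its top is 123 mm above the shelf.
- bowl: Green ceramic egg-shaped bowl, 116 mm across, 85 mm tall, to the right of the stand. Origin: centre of underside. Leave alone.
- tin: Small round aluminium screw-top tin, 62 mm across, 40 mm tall, left of the stand. Origin: centre of underside. Leave alone.
- key_a: Brass key lying flat, 56 x 24 x 4 mm, on the robot's side of the stand. Origin: middle of its underside. Leave alone.
- key_b: A second, alike brass key. Leave alone.
- case: Black sunglasses case 160 (x) x 62 (y) x 48 (z) mm lying right of the stand. Origin: centre of underside. Leave alone.
- torch: Small dark metal torch lying on its side, 115 x 32 x 32 mm, far left. Origin: beneath its middle, on the shelf. Leave alone.
There are look-alikes about, which are no part of the job. Leave any blue look-alike of the disc alone.

How it is judged:
On the way, in this order (a step that is already met when the one before it is completed fails the run):
1. the disc, held in the fingers and still upright (within 20 degrees), has been drawn up clear of the stand (z of disc in the frame of stand above 0.072 m and angle between disc's own z axis and vertical below 0.35 rad and contact force between the fingers and disc above 1 N), for 0.1 s.
2. the disc is tipped back about 45 degrees, dial up, raised in the fingers (angle between disc's own x axis and vertical between 0.436 and 1.134 rad and angle between disc's own z axis and vertical below 1.2 rad and height (world z) of disc_low above 0.1 m and contact force between the fingers and disc above 1 N), for 0.3 s.
At the end, for the whole second after the job is handed in: The disc is held still in the fingers, its dial side up with the dial's normal 25 to 65 degrees from vertical (45 meant), top edge higher than the bottom edge (its z axis within 69 degrees of vertical), its bottom edge more than 100 mm above the shelf, touching neither the stand nor anything else (all of step 2 and linear speed of disc below 0.03 m/s and angular speed of disc below 0.2 rad/s and contact force between disc and stand below 0.1 N and contact force between disc and slate below 0.1 N and contact force between disc and bowl below 0.1 N and contact force between disc and tin below 0.1 N and contact force between disc and key_a below 0.1 N and contact force between disc and key_b below 0.1 N and contact force between disc and case below 0.1 N and contact force between disc and torch below 0.1 N); the arm keeps its last pose, push and grip.
It fails at once if the disc is squeezed too hard: the fingers press on it with more than 90 N in all (contact force between the fingers and disc above 90 N).
It fails at once if one of the other things (slate, bowl, tin, keys, case, torch) is moved more than 30 mm (distance of any of slate, bowl, tin, key_a, key_b, case, torch from where it was at the start of the episode above 0.03 m).
It also fails if it takes over 32 s, if anything falls off the work surface, if the arm or the gripper's body presses on something with over 40 N, if the wrist force passes 120 N, or if a joint passes its speed limit or range.

## Working session

There is one attempt and no reset: what is moved stays moved. The work goes in short steps, each a Python script; the robot and the scene stay as the last script left them, time stands still between calls to the robot, and variables do not carry over. Pictures are saved under pics/ and viewed, at most 10 in all, crops included, and the job is handed in when it is done.

```bash
mkdir -p pics; python3 - <<'E'
from workcell import vision,get_obs
import cv2,numpy as np,pickle
d={}
for n in("side","top","wrist"):
    r=vision.read_camera(n);d[n]=r;cv2.imwrite(f"pics/{n}0.png",r["frame"][:,:,::-1])
    v=np.array(r["view"]);print(n,(-v[:3,:3].T@v[:3,3]).round(3),v[2,:3].round(2))
pickle.dump(d,open("cams.pkl","wb"));o=get_obs();print(o["time_s"],o["orientation"])
E
```

```text
side [ 0.45  -0.846  0.758] [ 0.06  0.83 -0.56]
top [0.319 0.117 1.335] [ 0.16  0.   -0.99]
wrist [0.123 0.617 0.373] [ 0.3  -0.1  -0.95]
0.15 [ 1.62656838e-01  9.86682565e-01 -5.13502883e-04 -7.76315027e-05]
```

View pics/top0.png

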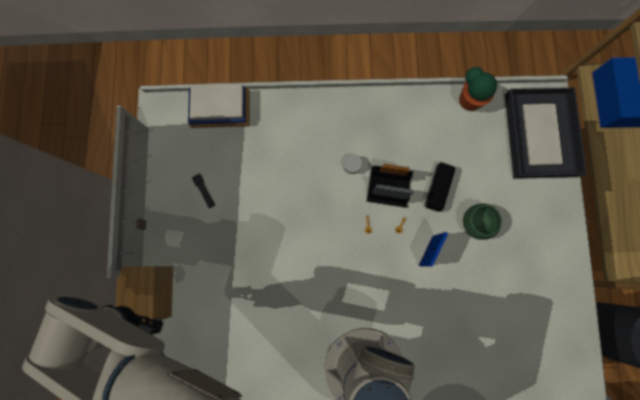

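View pics/side0.png

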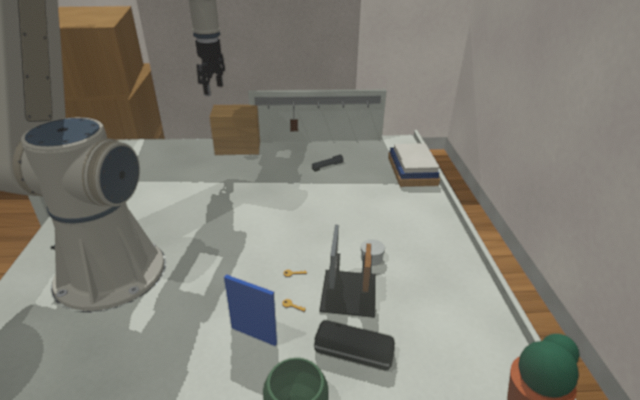

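The top view shows the stand at about (390,186). A grey plate is in its near pocket (392,190) and a wood-framed plate in its far pocket (395,169). A blue plate stands alone at (433,250). The candidates for the disc are the grey plate and the blue plate. The grey one fits because it is in the stand and not blue, while the wooden one is the slate. I'll confirm this with an enlarged crop.

```bash
python3 - <<'E'
import cv2,numpy as np
t=cv2.imread("pics/top0.png")[150:220,350:430];s=cv2.imread("pics/side0.png")[215:325,300:400]
f=lambda a,k:cv2.convertScaleAbs(cv2.resize(a,None,fx=k,fy=k,interpolation=cv2.INTER_CUBIC),alpha=1.8,beta=15)
a=f(t,5);b=f(s,4)
o=np.zeros((440,800,3),np.uint8);o[:350,:400]=a;o[:440,400:]=b
cv2.imwrite("pics/crop.png",o)
E
```

```text
(no output)
```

View pics/crop.png

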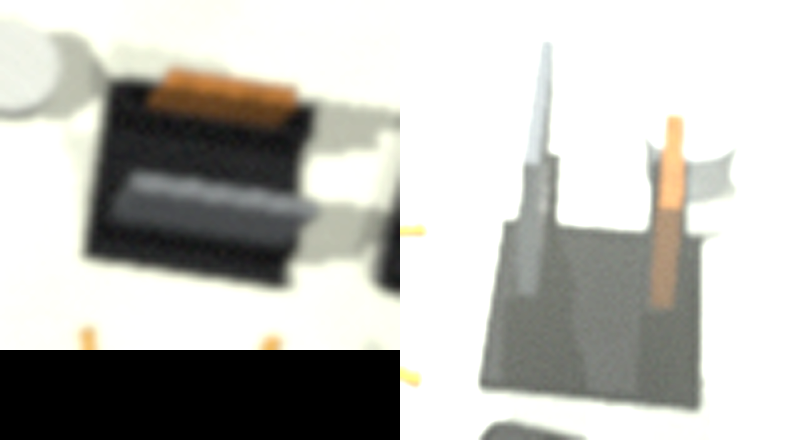

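The crop confirms it: the tall plain grey plate is in the near pocket with its back to us, and the shorter wood-framed slate is in the far pocket. The blue plate isn't in the stand. Next I'll fit the stand pose.

```bash
cat > h.py <<'E'
import numpy as np,cv2,pickle
from scipy.optimize import least_squares
def proj(c,P):
    v=np.array(c["view"]);return cv2.projectPoints(np.array(P,float).reshape(-1,3),cv2.Rodrigues(v[:3,:3])[0],v[:3,3],np.array(c["intrinsics"],float),np.array(c["dist"],float))[0][:,0]
def W(s,P):
    P=np.array(P,float);c,n=np.cos(s[2]),np.sin(s[2])
    return np.c_[s[0]+c*P[:,0]-n*P[:,1],s[1]+n*P[:,0]+c*P[:,1],P[:,2]]
def box(cx,dx,dy,z0,z1):return [[cx+a*dx/2,b*dy/2,z] for a,b in((-1,-1),(-1,1),(1,1),(1,-1)) for z in(z0,z1)]
E=[(0,1),(2,3),(4,5),(6,7),(0,2),(2,4),(4,6),(6,0),(1,3),(3,5),(5,7),(7,1)]
def draw(im,c,s,boxes,k,off):
    for b,col in boxes:
        q=(proj(c,W(s,b))-off+.5)*k
        for i,j in E: cv2.line(im,tuple(map(int,q[i])),tuple(map(int,q[j])),col,1,cv2.LINE_AA)
BOX=[(box(0,.125,.136,0,.008),(0,255,255)),(box(-.0375,.022,.124,.008,.068),(255,255,0)),(box(.0375,.022,.124,.008,.068),(255,255,0)),(box(-.0375,.01,.11,.008,.158),(0,0,255)),(box(.0375,.012,.08,.008,.123),(0,255,0))]
E
python3 - <<'E'
from h import *
d=pickle.load(open("cams.pkl","rb"))
T=np.array([[366.6,200.6],[407,207]]);S=np.array([[320.1,311.6],[374.6,316.4]])
PT=[[-.0625,.068,.004],[-.0625,-.068,.004]];PS=[[-.0625,-.068,0],[.0625,-.068,0]]
f=lambda s:np.r_[(proj(d["top"],W(s,PT))-T).ravel(),(proj(d["side"],W(s,PS))-S).ravel()]
r=least_squares(f,[.6,.05,-.15]);print(r.x,r.fun.round(1));np.save("s.npy",r.x)
o=np.zeros((440,800,3),np.uint8)
for n,(x0,x1,y0,y1),k,X in(("top",(350,430,150,220),5,0),("side",(300,400,215,325),4,400)):
    im=cv2.convertScaleAbs(cv2.resize(d[n]["frame"][y0:y1,x0:x1,::-1],None,fx=k,fy=k,interpolation=cv2.INTER_CUBIC),alpha=1.8,beta=15)
    draw(im,d[n],r.x,BOX,k,np.array([x0,y0]));o[:im.shape[0],X:X+im.shape[1]]=im
cv2.imwrite("pics/fit.png",o)
E
```

```text
[ 0.5764009  -0.10282845 -0.17269042] [-1.1  0.7 -0.4  0.3 -0.5  0.4  1.2  0.8]
```

View pics/fit.png

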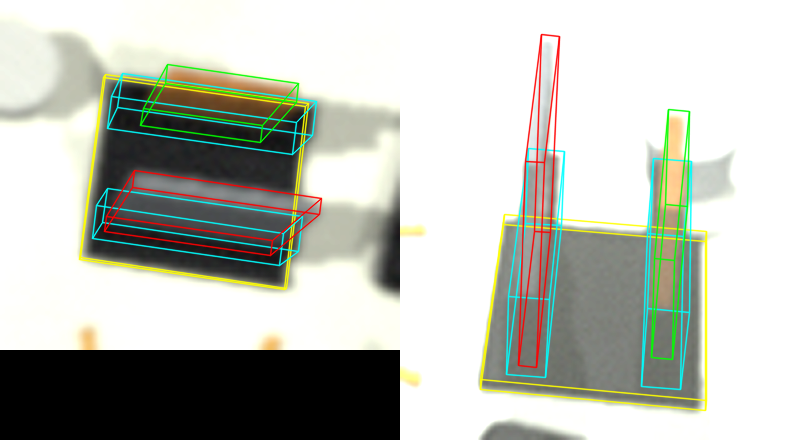

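The wireframe matches in both views to about 1 px (roughly 2 mm). Next I'll check IK for the whole plan, move above the disc and refine with the wrist camera.

```bash
cat > g.py <<'E'
from h import *
from workcell import bot,hand,kinematics,get_obs,vision,hand_in
from scipy.spatial.transform import Rotation as R
def ori(yaw,tip=0,flip=1):
    x=np.array([np.cos(yaw),np.sin(yaw),0]);z=np.array([0,0,-1.]);y=flip*x
    M=R.from_matrix(np.c_[np.cross(y,z),y,z]);ax=np.array([-np.sin(yaw),np.cos(yaw),0])
    return (R.from_rotvec(-tip*ax)*M).as_quat()
E
python3 - <<'E'
from g import *
s=np.load("s.npy");p=W(s,[[-.0375,0,0]])[0];print(p)
for fl in(1,-1):
    for z,t in((.32,0),(.125,0),(.32,.4),(.32,.785)):
        j=kinematics.solve_ik([p[0],p[1],z],ori(s[2],t,fl));print(fl,z,t,None if j is None else np.round(j,2))
E
```

```text
[ 0.53945867 -0.0963847   0.        ]
1 0.32 0 [-0.18  0.14  1.66 -0.    1.34 -0.01]
1 0.125 0 [-0.18  0.33  1.88 -0.    0.93 -0.01]
1 0.32 0.4 [-0.18 -0.08  1.96  0.    0.86 -0.01]
1 0.32 0.785 [-0.19 -0.23  2.25  0.03  0.33 -0.04]
-1 0.32 0 None
-1 0.125 0 None
-1 0.32 0.4 None
-1 0.32 0.785 None
```

```bash
python3 - <<'E'
from g import *
s=np.load("s.npy");p=W(s,[[-.0375,0,0]])[0]
o=get_obs();bot.servo_line([o["position"][0],o["position"][1],.32])
bot.reach([p[0],p[1],.30],ori(s[2]));hand.move_gripper(.05,25)
c=vision.read_camera("wrist");pickle.dump(c,open("w1.pkl","wb"))
o=get_obs();print(o["time_s"],o["position"],o["gripper_width"])
im=c["frame"][:,:,::-1].copy();im=cv2.convertScaleAbs(im,alpha=1.5,beta=10);draw(im,c,s,BOX[1:],1,np.zeros(2));cv2.imwrite("pics/w1.png",im)
E
```

```text
4.2333 [ 0.53947368 -0.09632571  0.29998825] 0.04967743021845971
```

View pics/w1.png

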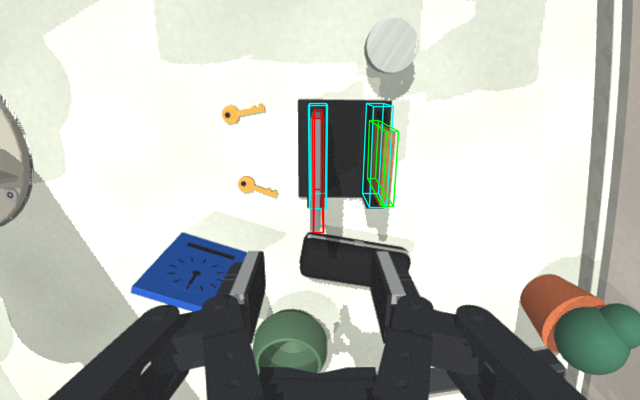

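The wrist view shows the stand at about (345,150), with the wireframe on it and the disc edge at about x=317, running from y=110 to 232. I'll enlarge it to check for lateral error.

```bash
python3 - <<'E'
from g import *
s=np.load("s.npy");c=pickle.load(open("w1.pkl","rb"))
x0,x1,y0,y1=280,410,90,245;k=3
a=cv2.convertScaleAbs(cv2.resize(c["frame"][y0:y1,x0:x1,::-1],None,fx=k,fy=k,interpolation=cv2.INTER_CUBIC),alpha=1.8,beta=15)
b=a.copy();draw(b,c,s,BOX,k,np.array([x0,y0]));cv2.imwrite("pics/w1c.png",np.hstack([a,b]))
print(((proj(c,W(s,BOX[3][0]))-[x0,y0]+.5)*k).round())
E
```

```text
[[104. 297.]
 [100. 427.]
 [103.  58.]
 [ 98.  87.]
 [125.  58.]
 [131.  87.]
 [125. 297.]
 [130. 427.]]
```

View pics/w1c.png

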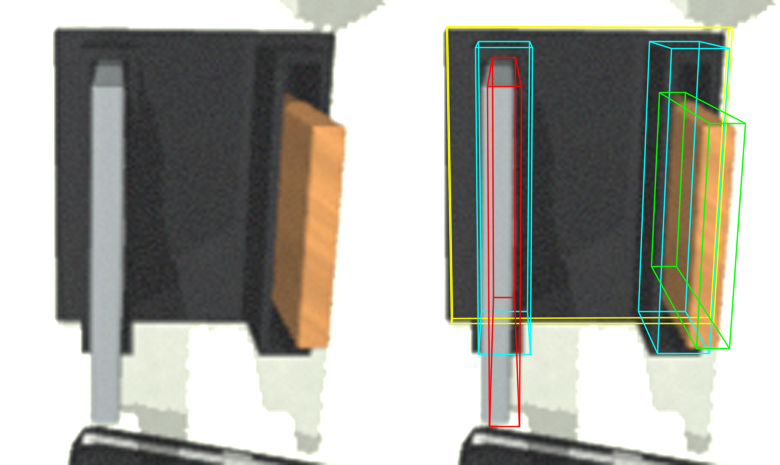

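The disc's top edge spans x=91–121 in the crop against 98–131 modelled. So it sits about 2.8 mm further toward −x and 1 mm toward +y, with yaw off by about −0.4°. I'll apply that correction, grasp and check.

```bash
python3 - <<'E'
from g import *
s=np.load("s.npy");p=W(s,[[-.0375-.0028,.001,0]])[0];yaw=s[2]-.007
np.save("p.npy",[p[0],p[1],yaw])
q=ori(yaw);bot.servo_line([p[0],p[1],.20],q);bot.servo_line([p[0],p[1],.118],velocity=.08)
o=get_obs();print(o["time_s"],o["wrist_force"].round(1) if hasattr(o["wrist_force"],"round") else o["wrist_force"])
hand.move_gripper(0.006,26);bot.dwell(.3)
o=get_obs();print(o["time_s"],o["position"],o["wrist_force"],o["gripper_width"],o["grip_force"])
E
```

```text
6.225 [-0.5  0.4  0.9]
6.9583 [ 0.53725663 -0.09498885  0.11838105] [ 0.02434245 -0.88546565  5.66562467] 0.009635491082619485 27.179092168807983
```

```bash
python3 - <<'E'
from g import *
x,y,yaw=np.load("p.npy")
def st():
    o=get_obs();print(round(o["time_s"],2),np.round(o["position"],4),np.round(o["wrist_force"],1),round(o["gripper_width"],4),round(o["grip_force"],1))
bot.servo_line([x,y,.16],velocity=.05);st()
bot.servo_line([x,y,.33],velocity=.1);bot.dwell(.3);st()
cs=[vision.read_camera(n)["frame"][:,:,::-1] for n in("side","wrist")]
cv2.imwrite("pics/lift.png",cv2.convertScaleAbs(np.hstack([cs[0][80:380,150:480],cs[1][:300,150:550]]),alpha=1.5,beta=10))
for t in(.4,.785):
  for P in([x,y,.36],[x+.03,y,.36],[x,y,.40]):
    j=kinematics.solve_ik(P,ori(yaw,t));print(t,P[2],None if j is None else np.round(j,2))
E
```

```text
7.95 [ 0.5366 -0.0949  0.1597] [-0.4 -0.5 -1.5] 0.0093 26.2
10.1 [ 0.5368 -0.0949  0.3298] [-0.3 -1.3 -0.6] 0.0094 26.2
0.4 0.36 [-0.18 -0.12  1.9  -0.    0.96  0.  ]
0.4 0.36 [-0.16 -0.06  1.86 -0.01  0.95  0.02]
0.4 0.4 [-0.18 -0.14  1.84 -0.    1.04  0.  ]
0.785 0.36 [-0.18 -0.28  2.2  -0.01  0.44  0.01]
0.785 0.36 [-0.16 -0.22  2.15 -0.03  0.42  0.05]
0.785 0.4 [-0.18 -0.32  2.13 -0.01  0.54  0.01]
```

View pics/lift.png

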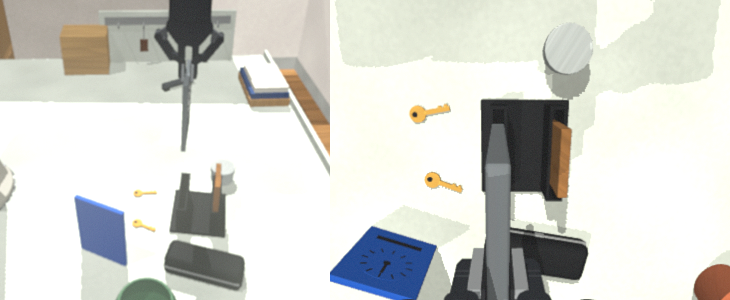

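The disc is held upright, clear of the stand (lower tip at about (184,150)), and nothing else has moved. Now I'll tip it back.

```bash
python3 - <<'E'
from g import *
x,y,yaw=np.load("p.npy")
bot.servo_line([x,y,.40],ori(yaw,.785),velocity=.03);bot.dwell(.8)
o=get_obs();print(round(o["time_s"],2),np.round(o["position"],4),np.round(o["wrist_force"],1),round(o["gripper_width"],4),round(o["grip_force"],1),R.from_quat(o["orientation"]).as_matrix().round(2),np.abs(o["joint_vel"]).max())
cs=[vision.read_camera(n)["frame"][:,:,::-1] for n in("side","top")]
cv2.imwrite("pics/tip.png",cv2.convertScaleAbs(np.hstack([cs[0][20:350,150:480],cs[1][50:380,250:570]]),alpha=1.5,beta=10))
E
```

```text
13.48 [ 0.5369 -0.0949  0.4   ] [ 0.   0.8 -0.9] 0.0093 26.3 [[ 0.18  0.7   0.7 ]
 [ 0.98 -0.13 -0.13]
 [ 0.    0.71 -0.71]] 0.001563546722050247
```

View pics/tip.png

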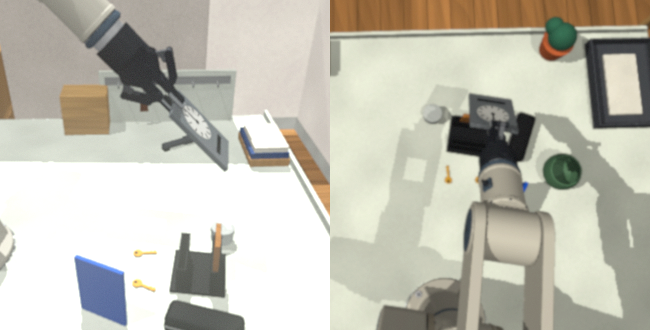

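The disc is tipped back 45°, with its dial visible from above at about (195,120), high above everything, and it isn't moving. I'm handing in.

```bash
python3 -c "
from workcell import hand_in
print(hand_in())"
```

```text
the job is handed in; nothing more can be done
None
```

I drew the parking disc straight up out of the stand at about 26 N per finger and tipped it back 45° with the dial up. It was held still and clear of everything when I handed in at about 13.6 s; the hand-in call returned no verdict.

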